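# Slide the vial rack out over the code camera and hold it

### The job

Slide the white vial rack along the grey bench shelf, nose first, out over the upward-looking code camera until the black line scored across its deck lies at the shelf's free edge, with the rack square to that edge and its vials centred sideways over the camera. Loaded at the nose, it is past its balance there and would tip onto the camera, so keep it flat on the shelf all the way and finish while still holding it there, motionless. Leave the camera and everything else on the bench alone.

Things in the scene. Friction and masses are not known exactly. Their poses are not given: they have to be found in the camera images.
- rack: White plastic vial rack, 300 long x 46 wide, deck 28 mm high, 0.3 to 0.65 kg, loose, flat on the shelf. Origin: centre of its underside; x along it to the nose, z up. 14 black-capped vials (firmly seated, 52 mm high) fill x = +30 to +143 mm, then four empty holes and bare deck; the tail (x = -150 to -60 mm) is a solid block with an upright handle fin. Balances about 35 mm ahead of its centre.
- rack_handle (a point): Grip point on the rack's handle fin, 55 mm above the rack's underside and 110 mm behind its centre; axes as the rack's. The fin is 62 mm long (along the rack), 14 mm thick (across it), its flat sides reaching from the deck (28 mm) to 70 mm above the underside.
- rack_line (a point): Middle of the 4 mm wide black line scored straight across the rack's deck, 16 mm behind the rack's centre and 28 mm above its underside; axes as the rack's. 166 mm of rack lie ahead of it.
- rack_vials (a point): Middle of the group of vials, on the rack's centre line, 88 mm ahead of its centre, 28 mm above its underside; axes as the rack's.
- shelf: Fixed bench shelf: grey laminate board on four aluminium legs, 320 mm deep (its x) x 330 mm wide (its y), top 130 mm above the bench. Origin: on the bench under its centre; its x points outward, across the free edge over which the rack goes.
- shelf_edge (a point): Middle of the shelf's free edge, at the top surface (130 mm up, 160 mm from the shelf's centre); axes as the shelf's: x outward, y along the edge, z up.
- code_camera: Fixed code camera looking straight up, 51 mm high, black body with round white ring light, on a 100 x 85 mm steel foot, standing on the bench with its centre 104 mm beyond the shelf's free edge. Origin: centre of its underside; axes parallel to the shelf's.
- jar: Small clear jar with white cap, 34 mm across, 50 mm high, standing on the shelf beside the rack; leave alone. Origin: centre of its underside.
- cap_tray: Small open grey tray, 75 x 42 x 28 mm, on the shelf on the other side of the rack; leave alone. Origin: centre of its underside.
- reagent: Amber reagent bottle, 60 mm across, 125 mm high, standing on the bench beside the code camera; leave alone. Origin: centre of its underside.
- block: Blue 96-hole tube block, 125 x 83 x 26 mm, on the bench; leave alone. Origin: centre of its underside.
- tip_box: Clear pipette-tip box with grey lid, 126 x 86 x 70 mm, on the bench; leave alone. Origin: centre of its underside.
- beaker: Glass beaker, 70 mm across, 90 mm high, on the bench; leave alone. Origin: centre of its underside.
- pipette: White and grey micropipette lying on the bench, about 225 mm long, 24 mm thick; leave alone. Origin: under its middle.

How it is judged:
At the end, for the whole second after the job is handed in: Line within 7 mm of the shelf edge, rack within 0.09 rad of square, vials within 12 mm sideways of the camera's middle, less than 20 mm short of it; rack flat (tilt under 0.06 rad, at most 6 mm off the shelf), still, clear of the camera, and held by the fingers (x of rack_line in the frame of shelf_edge between -0.007 and 0.007 m and z of rack_line in the frame of shelf_edge below 0.034 m and y of rack_vials in the frame of code_camera between -0.012 and 0.012 m and x of rack_vials in the frame of code_camera above -0.02 m and angle between the x axis of rack and the x axis of shelf, either way round below 0.09 rad and angle between rack's own z axis and vertical below 0.06 rad and linear speed of rack below 0.02 m/s and contact force between the fingers and rack above 0.5 N and contact force between rack and code_camera below 0.2 N); the arm keeps its last pose, push and grip.
It fails at once if the rack tips (angle between rack's own z axis and vertical above 0.15 rad).
It fails at once if the rack is lifted off the shelf instead of being slid along it (z of rack_line in the frame of shelf_edge above 0.048 m).
It fails at once if the code camera is struck (contact force between code_camera and anything else above 1 N).
It fails at once if another thing on the bench or shelf is disturbed (distance of any of jar, cap_tray, reagent, block, tip_box, beaker, pipette from where it was at the start of the episode above 0.025 m).
It also fails if it takes over 38 s, if anything falls off the work surface, if the arm or the gripper's body presses on something with over 40 N, if the wrist force passes 120 N, or if a joint passes its speed limit or range.

### The arm

A 6-joint arm with a two-finger parallel gripper is mounted at the origin on the work surface. World frame = base frame: x ahead of the robot, y to its left, z up, the work surface at z = 0. Lengths are in m, angles in rad, forces in N, time in s.
With the tool pointing down it reaches from about 0.325 to 0.9 m from the base axis. Payload 6.1 kg.
Tool frame: the origin (TCP) lies at the very end of the fingers, on their centre line; the grasp point (between the pads) lies 19 mm behind it; z points along the fingers, y is the line along which they close (so a half turn about z gives the same grasp; the last joint's range is limited). The gripper opens to 85 mm and grips with 20 to 120 N. Pads are 22 mm wide; open, the fingers measure 114 mm over their backs; the gripper's body (76 mm by 85 mm) begins 54 mm behind the grasp point. The pads swing forward as they close: fully open they stand 13 mm farther back than shut.
Start: joints at [-1.412, 0.22, 1.526, -0, 1.395, -0.126], TCP at [0.176, -0.6, 0.231] pointing down, gripper open.
Joint ranges: [-2.98, 2.98], [-0.91, 2.08], [0.09, 2.57], [-1.24, 4.39], [0.2, 2.65], [-2.68, 2.68]. Speed limits (rad/s): [2.57, 2.57, 3.01, 3.14, 3.14, 3.14].

### API

Orientations are given as a rotation vector (axis times angle).
In Python, from rig import ctrl gives the robot as it stands.
- The arm moves only by the shell command python3 -m crank 'ROWS' [FORCE]. ROWS is JSON, a list that holds one entry, the list of rows, each a list of 5 numbers: the opening, from -1 (shut) to 1 (fully open), then the shift along the tool's x, y, z in cm, then the turn about the tool's z in degrees. A call has 1 to 12 rows; each row shifts and turns the commanded pose from where the row before left it, along the tool's axes as they then stand; what a row does not reach is not made up. A row lasts 1/10 s, in which the tool goes at most 50 mm and 8.59 degrees, less where a joint would pass 70% of its speed; a pose out of reach is approached as far as the arm can. A call with a gripper value outside its range is refused whole. The fingers move at their own pace and stop on an object; FORCE is the grip in N (left out, the last holds). Time passes only in rows, so rows that do not move let the fingers close. It gives the time, the measured TCP pose, the force, the opening and the grip force at its end, in the units of the state.
- ctrl.get_state(): the state, without advancing time (a new reading comes with each control period).
- ctrl.snapshot(name): name is "scene" or "side" or "wrist"; returns a dict with "frame" (420x560x3 uint8, red, green, blue), "camera_matrix" (3x3 intrinsics, pixels), "T" (4x4, takes a point from camera to world coordinates). Camera axes: x right, y down, z forward; pixel columns grow to the right and rows downward; lengths in m; the calibration is good to about 2 mm. A picture is of the moment at which its call begins. There is no depth.
- ctrl.close_job(): hands the job in; it is judged then, once.
Trained networks look in a picture, given as the dict that the camera call returned (one of the last four; its "shot" number tells which), for a name from the list of things; names that differ only in an ending like _2 or _b are one class to them, and where a whole thing is asked for, a point or a joint stands for the part that bears it (a point fixed in the world has none). Each returns a list of dicts, best first, with "score" (0 to 1); they miss things now and then, are a little off and sometimes report something else, mostly with a low value. They report only what shows in the picture. A call takes as long as a camera call.
- ctrl.silhouettes(picture, thing): "region" (420x560 bool, what is visible of it) and "rect" ([left, top, right, bottom] in pixels, round what is visible of it).
The state is a dict: "time_s": time; "joint_pos": joint angles; "dq": joint speeds; "joint_torque": joint torques, N m; "tool_pos": TCP position; "orientation": TCP orientation; "wrist_force": force on the tool from outside, world axes, zero at the start; "moment": the same for the moment, N m; "finger_gap": finger opening in m; "grip_force": force on a finger pad.
Only numpy, scipy, OpenCV 4.12 (cv2) and the standard library are available. Lean on these libraries where they do the work, as an engineer would, in place of code of your own. Each camera call takes 0.05 s, during which the arm holds its last target. There are 200 camera calls.

## Working session

There is one attempt and no reset: what is moved stays moved. The work goes in short steps, Python scripts to look and compute and a shell command to move; the robot and the scene stay as the last step left them, time stands still between calls to the robot, and variables do not carry over. Pictures are saved under pics/ and viewed, at most 10 in all, crops included, and the job is handed in when it is done.

```bash
mkdir -p pics; ls; python3 - <<'E'
from rig import ctrl
import cv2,numpy as np
s=ctrl.get_state();print({k:np.round(v,3).tolist() for k,v in s.items()})
ims=[]
for n in ("scene","side"):
    p=ctrl.snapshot(n);print(n,p["camera_matrix"].round(1).tolist(),p["T"].round(3).tolist())
    cv2.imwrite(f"pics/{n}0.png",p["frame"][:,:,::-1])
    for t in ("rack","rack_handle","shelf","code_camera","jar","cap_tray","reagent"):
        r=ctrl.silhouettes(p,t)
        for q in r[:1]:
            m=cv2.minAreaRect(np.argwhere(q["region"])[:,::-1].astype(np.float32))
            print(t,round(q["score"],2),np.round(q["rect"]).tolist(),np.round(m[0]),np.round(m[1]),round(m[2]))
E
```

```text
pics
{'time_s': 0.0, 'joint_pos': [-1.412, 0.221, 1.528, 0.0, 1.395, -0.126], 'dq': [0.002, -0.001, 0.001, 0.001, -0.001, 0.001], 'joint_torque': [-0.002, -49.691, -38.94, -0.0, 0.011, 0.0], 'tool_pos': [0.176, -0.599, 0.23], 'orientation': [-3.108, -0.446, 0.0], 'wrist_force': [-0.062, -0.568, 0.092], 'moment': [-0.028, 0.002, -0.02], 'grip_force': 0.0, 'finger_gap': 0.085}
scene [[415.7, 0.0, 275.9], [0.0, 415.7, 210.4], [0.0, 0.0, 1.0]] [[0.846, 0.437, -0.306, 0.881], [0.534, -0.708, 0.462, -0.551], [-0.015, -0.554, -0.832, 0.985], [0.0, 0.0, 0.0, 1.0]]
rack 0.59 [254.0, 126.0, 339.0, 220.0] [297. 173.] [ 23. 111.] 46
rack_handle 0.82 [253.0, 128.0, 338.0, 217.0] [298. 174.] [ 23. 112.] 45
shelf 0.89 [226.0, 106.0, 394.0, 257.0] [307. 174.] [137. 123.] 31
code_camera 0.62 [230.0, 238.0, 272.0, 284.0] [253. 258.] [32. 39.] 37
jar 0.6 [359.0, 160.0, 373.0, 183.0] [367. 172.] [13. 21.] 18
cap_tray 0.22 [358.0, 161.0, 372.0, 182.0] [366. 172.] [13. 20.] 9
reagent 0.74 [300.0, 258.0, 323.0, 295.0] [309. 274.] [37. 24.] 90
side [[453.7, 0.0, 281.0], [0.0, 453.7, 203.6], [0.0, 0.0, 1.0]] [[-0.976, -0.141, 0.166, 0.387], [-0.217, 0.691, -0.69, 0.669], [-0.017, -0.709, -0.705, 0.902], [0.0, 0.0, 0.0, 1.0]]
rack 0.62 [237.0, 189.0, 306.0, 300.0] [272. 242.] [ 25. 123.] 26
rack_handle 0.56 [239.0, 188.0, 304.0, 297.0] [272. 243.] [ 24. 122.] 27
shelf 0.59 [159.0, 199.0, 354.0, 372.0] [254. 282.] [170. 154.] 12
jar 0.56 [185.0, 247.0, 206.0, 272.0] [194. 256.] [26. 17.] 80
cap_tray 0.97 [310.0, 269.0, 337.0, 311.0] [323. 290.] [23. 40.] 14
reagent 0.74 [226.0, 178.0, 248.0, 205.0] [238. 191.] [24. 24.] 11
```

```bash
python3 - <<'E'
import cv2
a=cv2.imread("pics/scene0.png")[95:305,200:420];b=cv2.imread("pics/side0.png")[140:390,150:370]
cv2.imwrite("pics/s1.png",cv2.resize(a,None,fx=2.8,fy=2.8,interpolation=cv2.INTER_CUBIC))
cv2.imwrite("pics/s2.png",cv2.resize(b,None,fx=2.4,fy=2.4,interpolation=cv2.INTER_CUBIC))
E
```

```text
(no output)
```

View pics/s1.png

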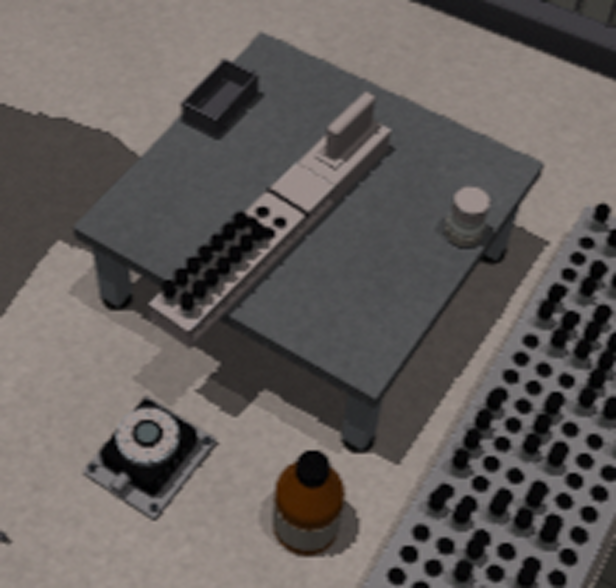

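View pics/s2.png

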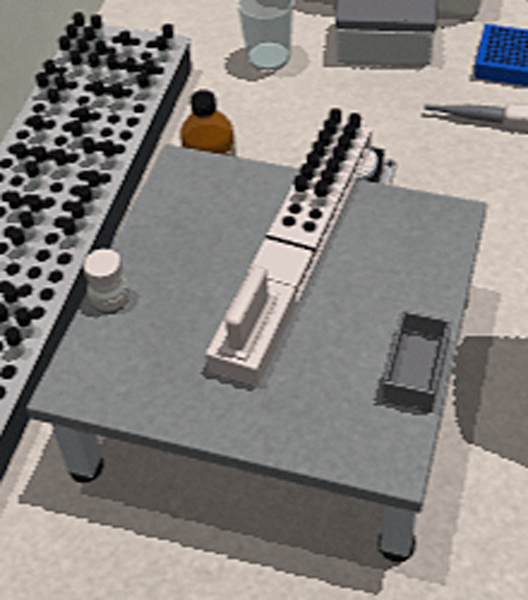

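The scene crop shows the shelf corners at about (262,35), (541,165), (378,397) and (78,235). The free edge faces the code camera, whose lens is at (148,433). The rack's line is at about (270,190)-(305,210). The side crop agrees: corners (168,148), (486,203), (422,503), (32,412), line (268,236)-(312,252), fin top (265,270)-(232,325).

```bash
cat > fit.py <<'E'
import numpy as np
from scipy.optimize import least_squares
def proj(K,T,P):
    c=(np.asarray(P)-T[:3,3])@T[:3,:3]; u=c@K.T; return u[:,:2]/u[:,2:]
def place(p,z0,L):
    c,s=np.cos(p[2]),np.sin(p[2]); L=np.atleast_2d(L)
    return np.c_[p[0]+c*L[:,0]-s*L[:,1],p[1]+s*L[:,0]+c*L[:,1],z0+L[:,2]]
def fit(obs,z0,p0):
    # obs: list of (K,T,local pts,pixels)
    f=lambda p:np.concatenate([(proj(K,T,place(p,z0,L))-U).ravel() for K,T,L,U in obs])
    r=least_squares(f,p0,loss="soft_l1");return r.x,f(r.x).reshape(-1,2)
E
python3 - <<'E'
from rig import ctrl
import numpy as np
from fit import *
C={n:ctrl.snapshot(n) for n in("scene","side")}
A=lambda u:np.array(u)/2.8+[200,95]
B=lambda u:np.array(u)/2.4+[150,140]
kt=lambda n:(C[n]["camera_matrix"],C[n]["T"])
def go(name,L,a,b,z0,p0,Lb=None):
    o=[(*kt("scene"),np.array(L,float),A(a))]
    if b:o.append((*kt("side"),np.array(Lb or L,float),B(b)))
    p,r=fit(o,z0,p0);print(name,p.round(4),"res",r.round(1).tolist());return p
# shelf x out, y left of x
best=None
sh=[[-.16,.165,0],[-.16,-.165,0],[.16,-.165,0],[.16,.165,0]]
# looking outward from behind (side view) left is +y
ps=go("shelf",sh,[(541,165),(262,35),(78,235),(378,397)],[(32,412),(422,503),(486,203),(168,148)],.13,[.47,-.25,-2])
rk=[[-.016,-.023,.028],[-.016,.023,.028],[-.079,0,.07],[-.141,0,.07],[.15,-.023,.028],[.15,.023,.028]]
rb=rk[:4]+[[-.15,.023,.028],[-.15,-.023,.028]]
pr=go("rack",rk,[(271,190),(305,210),(329,132),(372,97),(152,301),(190,330)],[(312,252),(268,236),(265,270),(232,325),(207,350),(258,370)],.13,[ps[0],ps[1],ps[2]],rb)
c=go("cam",[[0,0,.051]],[(148,433)],None,0,[*ps[:2],0])
R=lambda q,P:np.array([[np.cos(q),np.sin(q)],[-np.sin(q),np.cos(q)]])@P
print("cam in shelf",R(ps[2],c[:2]-ps[:2])-[.16,0],"rack in shelf",R(ps[2],pr[:2]-ps[:2]),pr[2]-ps[2])
print("handle",place(pr,.13,[[-.11,0,.055]]))
print("target rack", place(ps,.13,[[.176,0,0]]))
w=ctrl.snapshot("wrist");print(w["T"].round(3).tolist())
E
```

```text
shelf [ 0.5654  0.0985 -1.6101] res [[0.6, -1.9], [-1.6, -2.1], [-2.9, -3.1], [-0.6, 0.1], [-3.2, -0.7], [0.3, 0.2], [-0.3, -0.5], [-2.5, -1.5]]
rack [ 0.5584  0.0422 -1.6888] res [[-2.0, -0.9], [0.2, 0.5], [-0.1, -1.5], [-1.5, -2.8], [-1.4, 0.8], [-0.3, 0.3], [0.3, -0.7], [-1.5, 0.7], [-1.9, -1.6], [-0.1, -0.4], [-0.7, 2.5], [-0.2, 0.5]]
cam [ 0.551  -0.1651  0.    ] res [[0.0, 0.0]]
cam in shelf [ 0.10404708 -0.00404105] rack in shelf [ 0.05661888 -0.00473951] -0.07878474030090787
handle [[0.57136511 0.15139034 0.185     ]]
target rack [[ 0.55846086 -0.07731933  0.13      ]]
[[0.282, -0.914, -0.293, 0.25], [-0.96, -0.268, -0.086, -0.578], [0.0, 0.306, -0.952, 0.375], [0.0, 0.0, 0.0, 1.0]]
```

```bash
python3 -m crank '[[[1,1,-1,-3,0],[1,2,-2,-3,0],[1,2.5,-2.5,-3,0],[1,2.5,-2.6,0,0],[1,2.5,-2.6,0,0],[1,2.5,-2.6,0,0],[1,2.5,-2.6,0,0],[1,2.5,-2.6,0,0],[1,2.5,-2.6,0,0],[1,2.5,-2.6,0,0],[1,2.5,-2.6,0,0],[1,2.5,-2.6,0,0]]]' 
python3 -m crank '[[[1,2.5,-2.6,0,0],[1,2.5,-2.6,0,0],[1,2.5,-2.6,0,0],[1,2.5,-2.6,0,0],[1,2.5,-2.6,0,0],[1,2.5,-2.6,0,0],[1,2.5,-2.6,0,0],[1,2.5,-2.6,0,0],[1,2.5,-2.6,0,0],[1,2.5,-2.6,0,0],[1,2.5,-2.6,0,0],[1,2,-2,0,0]]]' 
python3 -m crank '[[[1,2,-1.8,0,0],[1,1,-1,0,0],[1,0,0,0,-8.5],[1,0,0,0,-8.5],[1,0,0,0,-8.5],[1,0,0,0,-8.5],[1,0,0,0,-8.5],[1,0,0,0,-8.5],[1,0,0,0,-8.5],[1,0,0,0,-7.4],[1,0,0,0,0]]]'
```

```text
time_s: 2.15
tool_pos: [0.3635, -0.2424, 0.3215]
orientation: [3.109, 0.445, 0.001]
wrist_force: [0.7, -0.8, 0.2]
finger_gap: 0.0855
grip_force: 0.0
time_s: 3.35
tool_pos: [0.5608, 0.1348, 0.3213]
orientation: [-3.109, -0.447, -0.0]
wrist_force: [-0.1, 0.5, 0.1]
finger_gap: 0.0858
grip_force: 0.0
time_s: 4.45
tool_pos: [0.5811, 0.1675, 0.3214]
orientation: [2.348, 2.087, -0.0]
wrist_force: [0.2, 0.5, -0.5]
finger_gap: 0.0852
grip_force: 0.0
```

```bash
python3 - <<'E'
from rig import ctrl
import cv2
w=ctrl.snapshot("wrist");cv2.imwrite("pics/w1.png",cv2.resize(w["frame"][:,:,::-1],(784,588)))
import pickle;pickle.dump((w["camera_matrix"],w["T"]),open("w1.pkl","wb"))
E
```

```text
(no output)
```

View pics/w1.png

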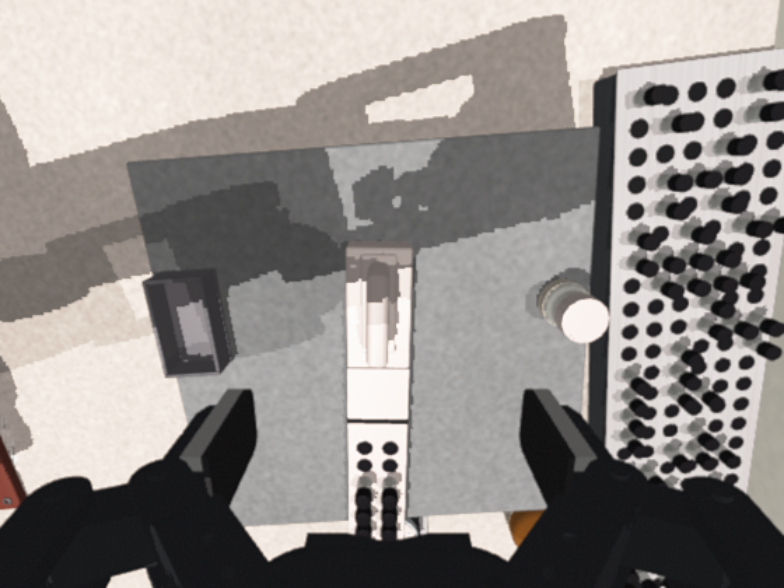

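The wrist view shows the rack almost vertical in the image: line at (347,420)-(408,422), tail at about y = 245-263. The back corners of the shelf are at (128,163) and (600,127), and the free edge runs from about (258,524) to (545,513).

```bash
cat >> fit.py <<'E'
def unproj(K,T,uv,z):
    uv=np.atleast_2d(uv); d=np.c_[uv,np.ones(len(uv))]@np.linalg.inv(K).T@T[:3,:3].T
    return (T[:3,3]+d*((z-T[2,3])/d[:,2])[:,None])[:,:2]
E
python3 - <<'E'
import pickle,numpy as np
from fit import *
K,T=pickle.load(open("w1.pkl","rb"))
U=lambda p,z:unproj(K,T,np.array(p,float)/1.4,z)
pr=lambda n,x:print(n,x.round(4).tolist())
pr("back",U([(128,163),(600,127)],.13)); pr("free",U([(258,524),(545,513)],.13))
pr("line",U([(347,421),(409,421)],.158)); pr("tail deck",U([(347,263),(412,265)],.158));pr("tail bot",U([(347,243),(412,243)],.13))
pr("fin front top",U([(367,367),(387,367)],.2))
pr("ring?",U([(415,528)],.05))
E
```

```text
back [[0.4084, 0.2629], [0.7357, 0.2481]]
free [[0.4352, -0.0558], [0.6943, -0.0737]]
line [[0.5358, 0.0578], [0.5831, 0.0523]]
tail deck [[0.5536, 0.1802], [0.5977, 0.1737]]
tail bot [[0.5525, 0.1892], [0.6001, 0.1837]]
fin front top [[0.5615, 0.1208], [0.5741, 0.1193]]
ring? [[0.5734, -0.1537]]
```

```bash
python3 -m crank '[[[0.2,-1,-0.4,-0.5,0],[0.2,-1,-0.4,1.5,0],[0.2,0,0,2.5,0],[0.2,0,0,2.5,0],[0.2,0,0,2.5,0],[0.2,0,0,2.5,0],[0.2,0,0,2,0],[0.2,0,0,1.2,0],[0.2,0,0,0.5,0],[0.2,0,0,0.3,0],[0.2,0,0,0,0]]]' 25
python3 - <<'E'
from rig import ctrl
import cv2
w=ctrl.snapshot("wrist");cv2.imwrite("pics/w2.png",w["frame"][:,:,::-1])
E
```

```text
time_s: 5.6
tool_pos: [0.5713, 0.1491, 0.1721]
orientation: [2.349, 2.085, 0.001]
wrist_force: [-0.5, -0.7, 1.3]
finger_gap: 0.0512
grip_force: 0.0
```

View pics/w2.png

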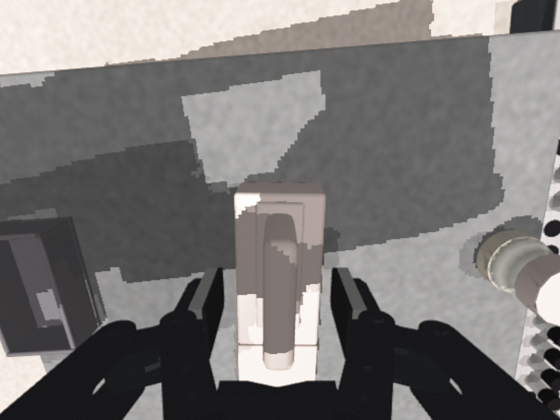

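The fin stands centred between the fingers at (280,310), with the tray and jar clear. Closing.

```bash
python3 -m crank '[[[-1,0,0,0,0],[-1,0,0,0,0],[-1,0,0,0,0],[-1,0,0,0,0],[-1,0,0,0,0],[-1,0,0,0,0],[-1,0,0,0,0],[-1,0,0,0,0]]]' 90
```

```text
time_s: 6.45
tool_pos: [0.5713, 0.1493, 0.1722]
orientation: [2.349, 2.086, 0.002]
wrist_force: [-2.1, 0.8, 5.4]
finger_gap: 0.0126
grip_force: 88.7
```

```bash
python3 -m crank '[[[-1,-0.4,0,0,0],[-1,-0.8,0,0,-0.4],[-1,-0.9,0,0,-0.4],[-1,-0.9,0,0,-0.4],[-1,-0.9,0,0,-0.4],[-1,-0.9,0,0,-0.4],[-1,-0.9,0,0,-0.5],[-1,-0.9,0,0,-0.5],[-1,-0.9,0,0,-0.5],[-1,-0.9,0,0,-0.4],[-1,-0.8,0,0,-0.4],[-1,-0.4,0,0,0]]]'
python3 -m crank '[[[-1,0,0,0,0],[-1,0,0,0,0]]]'
python3 - <<'E'
from rig import ctrl
import cv2,pickle
d={}
for n in("scene","side","wrist"):
    w=ctrl.snapshot(n);d[n]=(w["camera_matrix"],w["T"],w["frame"])
pickle.dump(d,open("d3.pkl","wb"))
c=d["scene"][2][130:290,210:340,::-1];e=d["side"][2][140:260,200:330,::-1]
z=lambda i,f:cv2.resize(i,None,fx=f,fy=f,interpolation=cv2.INTER_CUBIC)
cv2.imwrite("pics/a3.png",z(c,3.7));cv2.imwrite("pics/b3.png",z(e,5));
E
```

```text
time_s: 7.65
tool_pos: [0.5634, 0.0547, 0.1724]
orientation: [-2.268, -2.173, -0.005]
wrist_force: [0.2, 7.8, 6.6]
finger_gap: 0.0124
grip_force: 88.8
time_s: 7.85
tool_pos: [0.5634, 0.0543, 0.1722]
orientation: [2.268, 2.173, 0.004]
wrist_force: [0.1, 3.8, 5.0]
finger_gap: 0.0125
grip_force: 88.7
```

View pics/a3.png

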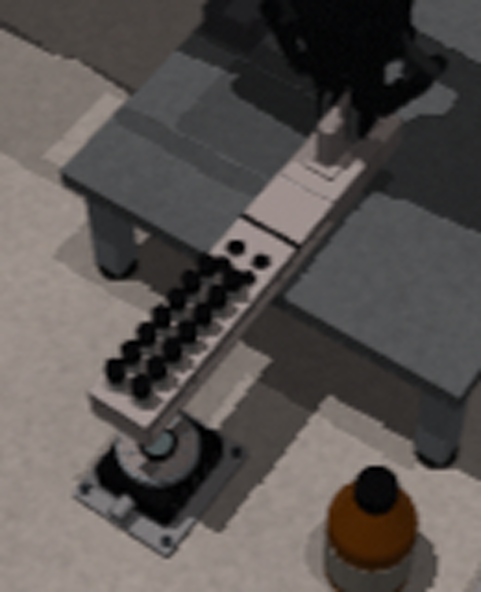

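View pics/b3.png

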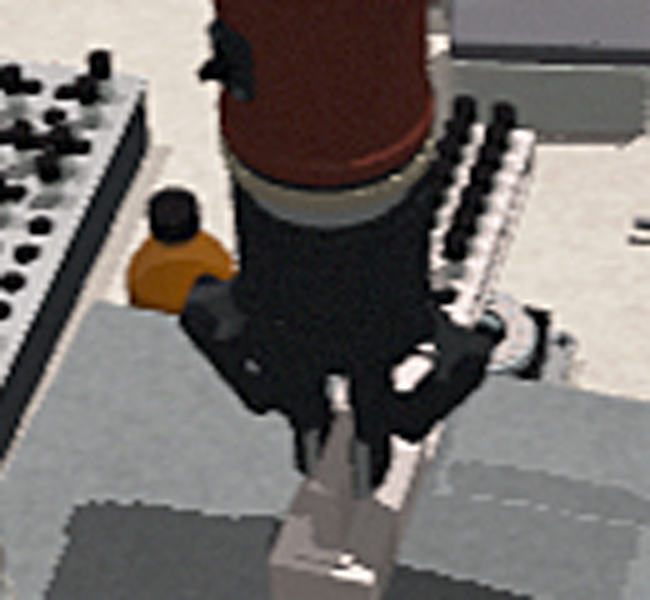

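The scene crop shows the rack flat, with the line at (245,216)-(299,245) still short of the edge, which runs (62,177)-(462,398). The nose is over the camera, whose lens is at (160,443). The side view shows the fin held.

```bash
python3 - <<'E'
import pickle,numpy as np
from fit import *
K,T,_=pickle.load(open("d3.pkl","rb"))["scene"]
U=lambda p,z:unproj(K,T,np.array(p,float)/3.7+[210,130],z)
e=U([(62,177),(462,398)],.13);l=U([(245,216),(299,245)],.158);c=U([(160,443)],.051)[0];n=U([(90,391),(152,432)],.158)
m=e.mean(0);t=(e[1]-e[0])/np.linalg.norm(e[1]-e[0]);o=np.array([t[1],-t[0]])
print("edge len",np.linalg.norm(e[1]-e[0]),m,"out",o,"yaw",np.arctan2(o[1],o[0]))
f=lambda p:((p-m)@np.c_[o,t]).round(4)
print("line",f(l),f(l.mean(0)),"len",np.linalg.norm(l[1]-l[0]),"cam",f(c),"nose",f(n))
d=n.mean(0)-l.mean(0);print("axis",np.linalg.norm(d),np.arctan2(d[1],d[0]))
E
```

```text
edge len 0.32383490390402053 [ 0.56387176 -0.06333287] out [-0.03400276 -0.99942174] yaw -1.6048056394070875
line [[-0.0261 -0.0228]
 [-0.0261  0.0203]] [-0.0261 -0.0013] len 0.043144533660976994 cam [ 0.1018 -0.0085] nose [[ 0.1394 -0.0271]
 [ 0.1413  0.0221]]
axis 0.1664386895346782 -1.611949677861087
```

```bash
python3 -m crank '[[[-1,-0.2,0,0,0],[-1,-0.4,-0.1,0,0],[-1,-0.5,-0.1,0,0],[-1,-0.5,-0.1,0,0],[-1,-0.4,0,0,0],[-1,-0.3,0,0,0],[-1,-0.2,0,0,0],[-1,0,0,0,0],[-1,0,0,0,0],[-1,0,0,0,0]]]'
python3 - <<'E'
from rig import ctrl
import cv2,pickle
w=ctrl.snapshot("scene");pickle.dump((w["camera_matrix"],w["T"]),open("d4.pkl","wb"))
cv2.imwrite("pics/a4.png",cv2.resize(w["frame"][160:275,220:340,::-1],None,fx=5,fy=5,interpolation=cv2.INTER_CUBIC))
E
```

```text
time_s: 9.0
tool_pos: [0.5595, 0.0302, 0.1725]
orientation: [-2.268, -2.174, -0.005]
wrist_force: [0.2, 6.6, 8.3]
finger_gap: 0.0123
grip_force: 88.9
```

View pics/a4.png

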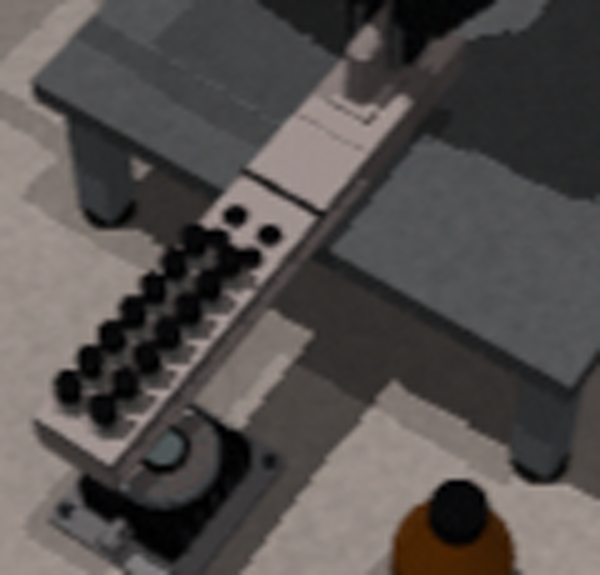

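The rack is flat and lying over the camera. The line is at (246,172)-(321,213), and the shelf edge runs from (35,88) to (573,387).

```bash
python3 - <<'E'
import pickle,numpy as np
from fit import *
K,T=pickle.load(open("d4.pkl","rb"))
U=lambda p,z:unproj(K,T,np.array(p,float)/5+[220,160],z)
e=U([(35,88),(573,387)],.13);l=U([(246,172),(321,213)],.158);c=U([(166,450)],.051)[0];n=U([(37,424),(117,474)],.158)
m=e.mean(0);t=(e[1]-e[0])/np.linalg.norm(e[1]-e[0]);o=np.array([t[1],-t[0]])
print(np.linalg.norm(e[1]-e[0]),m,"yaw",np.arctan2(o[1],o[0]))
f=lambda p:((p-m)@np.c_[o,t]).round(4)
print("line",f(l),f(l.mean(0)),"cam",f(c),"nose",f(n))
d=n.mean(0)-l.mean(0);print("axis",np.linalg.norm(d),np.arctan2(d[1],d[0]))
E
```

```text
0.32304470657284445 [ 0.563539   -0.06280847] yaw -1.60766905670747
line [[-0.0007 -0.0265]
 [-0.0008  0.0177]] [-0.0008 -0.0044] cam [ 0.1031 -0.0075] nose [[ 0.1677 -0.0248]
 [ 0.1678  0.0207]]
axis 0.16860857197638293 -1.5935884418879112
```

```bash
python3 -m crank '[[[-1,0,0,0,0],[-1,0,0,0,0]]]'; python3 -c "
from rig import ctrl
print(ctrl.close_job())"
```

```text
time_s: 9.25
tool_pos: [0.5596, 0.0302, 0.1725]
orientation: [2.268, 2.174, 0.005]
wrist_force: [0.6, 7.0, 7.3]
finger_gap: 0.0128
grip_force: 88.9
the job is handed in; nothing more can be done
None
```

I handed the job in at 9.3 s, with the rack held still and flat: by my camera measurements the line is about 1 mm from the shelf edge, the rack is square to it within about 0.015 rad, and the vials are within about 4 mm sideways of the camera's middle. The hand-in returned no verdict.

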